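# Load the pharmacy roller lane

## Task

A wire basket is standing in the way on the roller lane: hang it by its handle on the two-prong hook stand. Then push the cardboard carton along the rollers into the hooded bay until you feel it press firmly against the rubber depth stop, hold it pressed there for a moment without crushing the carton, and leave it lying straight and completely under the clear hood. Leave the other things on the bench alone.

Things in the scene. Friction and masses are not known exactly. Their poses are not given: they have to be found in the camera images.
- station: Roller lane with a clear-hooded bay. Origin at bench level under the lane; local y runs along it, the bay at its -y end, z up. 18 free rollers from y = -168 to +274 mm, tops at z = 60. Side rails to z = 72, inner faces x = +-46, y -240 to +285; +y end open. Hood roof from y = -40 (mouth edge) to -210, underside z = 150, top 154 (rim 160): too low for an upright gripper; clear sides x = +-50.
- mouth (a point): Middle of the bay's mouth, straight below the roof's edge, at roller-top height (60 mm); axes as the station.
- stop: Fixed bracket of the depth stop at the bay's closed end; origin at bench level, y = -228 mm on the station, same axes. It carries a rod with a sprung black rubber buffer 66 mm wide, z 73 to 127 mm, clamped at an unknown depth: its face is 50 to 70 mm towards the mouth (+y) from here, so a carton against it ends 8 to 28 mm inside the roof's edge. The buffer gives 1 mm per 4 N, 4 mm at most.
- carton: Plain cardboard carton with a white paper strip on top, 80 x 110 x 72 mm (x, y, z), about 0.5 kg, lying on the rollers near the lane's +y end, its length along the lane. Origin: centre of the underside; +y end is the rear, to be pushed.
- basket: Empty steel wire basket with a rigid stirrup handle, 72 x 100 mm, walls 55 mm high, 130 mm high with the handle, 0.25 kg, standing on the rollers between carton and bay. Origin: centre of the underside. The handle's grey grip bar lies along y, centred over the basket.
- basket_grip (a point): Centre of the basket's grip bar, 125 mm above its underside; the bar is 12 mm wide (x), 10 mm high, 98 mm long (y), with an upright wire at each end; axes as the basket.
- hook: Fixed stand with a two-prong hook. Origin at bench level, middle of the upright's front; base plate 120 x 160 mm; two steel prongs 8 mm thick at y = +-33 mm point to local -x, from the cross-piece at x = -10 mm to upturned tips at x = -101 mm; prong tops z = 250 mm, tip tops z = 270 mm.
- hook_seat (a point): Where the middle of the basket's bar rests: halfway between the prongs, level with their tops (z = 250 mm), 65 mm in front of the upright; axes as the hook. The bar lies across both prongs, along local y.
- bottle_a: Bystander: white plastic bottle 76 mm wide, 190 mm high.
- jar: Bystander: amber jar 64 mm wide, 110 mm high.
- tray: Bystander: open teal tray 130 x 180 x 50 mm.

How it is judged:
On the way, in this order (a step that is already met when the one before it is completed fails the run):
1. the basket hangs by its handle on both prongs, let go (contact force between basket and hook above 0.8 N and contact force between basket and the arm below 0.1 N and contact force between basket and the fingers below 0.1 N and x of basket_grip in the frame of hook_seat between -0.035 and 0.055 m and y of basket_grip in the frame of hook_seat between -0.03 and 0.03 m and z of basket_grip in the frame of hook_seat between -0.005 and 0.02 m and angle between basket's own z axis and vertical below 0.35 rad), for 0.2 s.
2. the carton is held pressed against the rubber stop in the bay with at least 3 N (contact force between carton and stop above 3 N and y of carton in the frame of mouth below -0.055 m), for 0.2 s.
At the end, for the whole second after the job is handed in: The basket hangs by its bar on both prongs, within 30 mm of the seat sideways and tilted less than 0.35 rad; the carton, earlier pressed on the stop with 3 N or more, lies flat on the rollers, wholly inside the roof's edge, straight to 0.15 rad, at rest (contact force between basket and hook above 0.8 N and x of basket_grip in the frame of hook_seat between -0.035 and 0.055 m and y of basket_grip in the frame of hook_seat between -0.03 and 0.03 m and z of basket_grip in the frame of hook_seat between -0.005 and 0.02 m and angle between basket's own z axis and vertical below 0.35 rad and y of carton in the frame of mouth below -0.055 m and z of carton in the frame of mouth between -0.006 and 0.006 m and angle between the y axis of carton and the y axis of station, either way round below 0.15 rad and angle between carton's own z axis and vertical below 0.08 rad and linear speed of carton below 0.01 m/s and linear speed of basket below 0.05 m/s); the robot touches nothing.
It fails at once if the carton is pressed into the stop with more than 30 N (contact force between carton and stop above 30 N).
It fails at once if the bottle is moved more than 30 mm (distance of bottle_a from where it was at the start of the episode above 0.03 m).
It fails at once if the jar is moved more than 30 mm (distance of jar from where it was at the start of the episode above 0.03 m).
It fails at once if the tray is moved more than 30 mm (distance of tray from where it was at the start of the episode above 0.03 m).
It also fails if it takes over 64 s, if anything falls off the work surface, if the arm or the gripper's body presses on something with over 40 N, if the wrist force passes 120 N, or if a joint passes its speed limit or range.

## Robot

A 7-joint arm with a two-finger parallel gripper is mounted at the origin on the work surface. World frame = base frame: x ahead of the robot, y to its left, z up, the work surface at z = 0. Lengths are in m, angles in rad, forces in N, time in s.
With the tool pointing down it reaches from about 0.4 to 0.875 m from the base axis. Payload 4.4 kg.
Tool frame: the origin (TCP) lies on the centre line of the jaws, within the pads' length; the fingertips stand 8 mm ahead of it and the grasp point (between the pads) lies 11 mm behind it; z points along the fingers, y is the line along which they close (so a half turn about z gives the same grasp; the last joint's range is limited). The gripper opens to 85 mm and grips with 20 to 120 N. Pads are 22 mm wide; open, the fingers measure 114 mm over their backs; the gripper's body (76 mm by 85 mm) begins 54 mm behind the grasp point. The pads swing forward as they close: fully open they stand 13 mm farther back than shut.
Start: joints at [-1.375, 0.628, 0.038, 1.517, -0.027, 0.996, -0.02], TCP at [0.168, 0.628, 0.239] pointing down, gripper open.
Joint ranges: [-3.06, 3.06], [-0.37, 2.12], [-1.25, 1.32], [0.18, 2.47], [-1.1, 4.24], [0.23, 1.98], [-2.94, 2.94]. Speed limits (rad/s): [2.57, 2.57, 3.14, 3.14, 3.14, 3.14, 3.14].

## Interface

Orientations are given as a 3x3 rotation matrix whose columns are the frame's x, y, z axes.
In Python, from workcell import env, get_image, camera_model, workorder gives the robot as it stands.
- The arm moves only by the tool step_arm, never from a script. Its argument "rows" is a list of rows, each a list of 3 entries, a list of its own where there are three numbers: the opening, from -1 (shut) to 1 (fully open), then the shift along the tool's x, y, z as a fraction of full scale, then the turn, a rotation vector about the tool's x, y, z as a fraction of full scale. A call has 1 to 12 rows; each row shifts and turns the commanded pose from where the row before left it, along the tool's axes as they then stand; what a row does not reach is not made up. Full scale, the value 1, is 0.05 m for a shift and 0.15 rad for a turn. A row lasts 1/8 s, in which the tool goes at most 62.5 mm and 10.7 degrees, less where a joint would pass 70% of its speed; a pose out of reach is approached as far as the arm can. A call with a number of a shift or a turn outside -1 to 1 is refused whole. A call with a gripper value outside its range is refused whole. The fingers move at their own pace and stop on an object; the grip force is fixed at half the most. Time passes only in rows, so rows that do not move let the fingers close. It gives the time, the measured TCP pose, the force, the opening and the grip force at its end, in the units of the state.
- env.observe(): the state, without advancing time (a new reading comes with each control period).
- get_image(name): name is "scene" or "top" or "wrist"; returns (picture, depth): 420x560x3 uint8, blue, green, red; 420x560 float32, m along the optical axis (not along the pixel's ray), 0 where there is no reading.
- camera_model(name): a dict with "fx", "fy", "cx", "cy" (pixels), "xyz" and "attitude" of the camera in the world; the wrist camera has in their place "hand_eye" (4x4, takes a point from camera to tool coordinates, whose origin is the TCP and whose axes are the flange's). Camera axes: x right, y up, looking along -z (the intrinsics and any distortion apply to the point x, -y, -z); pixel columns grow to the right and rows downward; lengths in m; the calibration is good to about 2 mm. A picture is of the moment at which its call begins: read the wrist's pose just before it. camera_model takes no time and is no camera call.
- workorder.hand_in(): hands the job in; it is judged then, once.
The state is a dict: "t": time; "qpos": joint angles; "qd": joint speeds; "joint_torque": joint torques, N m; "eef_pos": TCP position; "eef_rot": TCP orientation; "wrist_force": force on the tool from outside, world axes, zero at the start; "moment": the same for the moment, N m; "finger_gap": finger opening in m; "grip_force": force on a finger pad.
Only numpy, scipy, OpenCV 4.12 (cv2) and the standard library are available. Lean on these libraries where they do the work, as an engineer would, in place of code of your own. Each camera call takes 0.05 s, during which the arm holds its last target. There are 200 camera calls.

## Working session

There is one attempt and no reset: what is moved stays moved. The work goes in short steps, Python scripts to look and compute and a tool call to move; the robot and the scene stay as the last step left them, time stands still between calls to the robot, and variables do not carry over. Pictures are saved under pics/ and viewed, at most 11 in all, crops included, and the job is handed in when it is done.

Besides the shell and the picture viewer there is one more tool, called after "Request:" by a JSON object that holds its "api" and its "payload". step_arm: Moves the arm, as the interface text tells. Shift numbers are shares of 0.05 m and turn numbers shares of 0.15 rad, none past 1 either way. Its arguments: {"type":"object","properties":{"rows":{"type":"array","items":{"type":"array"}}},"required":["rows"]}

```bash
mkdir -p pics; ls; cat > h.py <<'E'
import numpy as np, cv2
from workcell import env, get_image, camera_model, workorder
def cam(name):
    m=camera_model(name)
    if 'hand_eye' in m:
        s=env.observe(); T=np.eye(4); T[:3,:3]=np.array(s['eef_rot']).reshape(3,3); T[:3,3]=s['eef_pos']; T=T@np.array(m['hand_eye'])
    else:
        T=np.eye(4); A=np.array(m['attitude']); 
        T[:3,:3]=A.reshape(3,3); T[:3,3]=m['xyz']
    return m,T
def cloud(name):
    m,T=cam(name); im,d=get_image(name)
    v,u=np.mgrid[:420,:560]
    P=np.stack([(u-m['cx'])/m['fx']*d,-(v-m['cy'])/m['fy']*d,-d],-1)
    W=P@T[:3,:3].T+T[:3,3]; W[d==0]=np.nan
    return im,d,W
def ray(m,T,u,v):
    r=T[:3,:3]@np.array([(u-m['cx'])/m['fx'],-(v-m['cy'])/m['fy'],-1]); return T[:3,3],r
E
python3 - <<'E'
from h import *
print(env.observe())
for n in ['scene','top','wrist']:
    print(n,camera_model(n))
for n in ['scene','top']:
    im,d,W=cloud(n); cv2.imwrite(f'pics/{n}0.png',im); np.savez(f'{n}0.npz',im=im,W=W)
E
```

```text
pics
{'t': 0.0, 'qpos': array([-1.37476067,  0.6293456 ,  0.03842855,  1.5183978 , -0.02700726,
        0.99631616, -0.02000507]), 'qd': array([-2.73308763e-03, -2.13557048e-03, -6.41009311e-04,  1.98487675e-05,
        7.53278719e-04,  3.79590193e-04,  1.12030556e-03]), 'joint_torque': array([ 5.87474879e-04, -5.63396323e+01,  1.22665778e+00, -1.93453735e+01,
        1.10939657e-02,  1.04704779e-02,  2.30735409e-06]), 'eef_pos': array([0.16805455, 0.62724431, 0.23837966]), 'eef_rot': array([[-9.65916737e-01,  2.58852495e-01, -4.92466606e-04],
       [ 2.58852963e-01,  9.65914896e-01, -1.88615102e-03],
       [-1.25540671e-05, -1.94934128e-03, -9.99998100e-01]]), 'wrist_force': array([-0.66914565, -0.80992461, -0.03389047]), 'moment': array([-0.00254899,  0.00408507, -0.00673103]), 'grip_force': 0.0, 'finger_gap': 0.08556413932043153}
scene {'fx': 453.5562539166433, 'fy': 453.5562539166433, 'cx': 271.2127137207457, 'cy': 210.20231088079072, 'xyz': array([1.34441049, 0.45594319, 0.83570821]), 'attitude': array([[-0.53086935, -0.51064643,  0.67632682],
       [ 0.84725044, -0.30232953,  0.43676487],
       [-0.01855885,  0.80488327,  0.59314289]])}
top {'fx': 483.42110987215216, 'fy': 483.42110987215216, 'cx': 284.1335068016657, 'cy': 209.3557202832908, 'xyz': array([ 0.43305828, -0.02549075,  1.55876857]), 'attitude': array([[ 0.01785676,  0.99483529, -0.09991941],
       [-0.99976899,  0.01657042, -0.01368898],
       [-0.01196257,  0.10014077,  0.99490136]])}
wrist {'fx': 332.2401064028287, 'fy': 332.2401064028287, 'cx': 273.9797515528764, 'cy': 209.30563360261598, 'hand_eye': array([[-8.12920500e-04,  9.50990500e-01,  3.09219030e-01,
         7.90076185e-02],
       [ 9.99999589e-01,  8.97565299e-04, -1.31479316e-04,
         1.11086617e-04],
       [-4.02579852e-04,  3.09218796e-01, -9.50990838e-01,
        -1.35100385e-01],
       [ 0.00000000e+00,  0.00000000e+00,  0.00000000e+00,
         1.00000000e+00]])}
```

View pics/scene0.png

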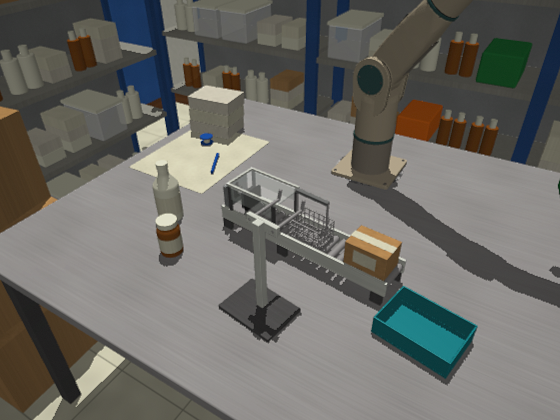

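View pics/top0.png

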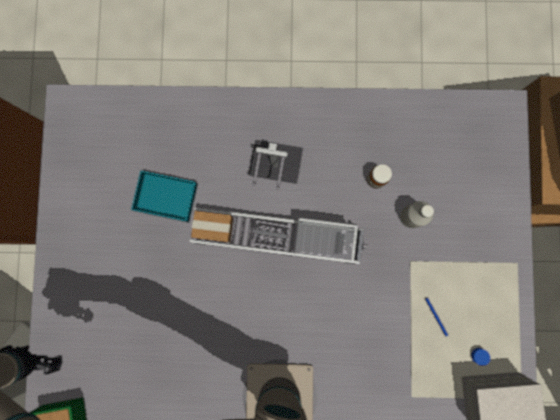

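The lane runs across the top view from the carton (≈210,226) past the basket (≈268,234) to the hood (≈328,240). The hook is at (270,155), with its prongs pointing down the image toward the robot. Next I'll enlarge both views and fit positions.

```bash
python3 - <<'E'
from h import *
t=np.load('top0.npz'); s=np.load('scene0.npz')
a=cv2.resize(t['im'][135:275,180:380],(800,560),interpolation=cv2.INTER_CUBIC)
b=cv2.resize(s['im'][160:340,205:415],(700,600),interpolation=cv2.INTER_CUBIC)
cv2.imwrite('pics/ta.png',a); cv2.imwrite('pics/sa.png',b)
T=t['W']
def reg(W,lo,hi,n):
    m=np.all((W>lo)&(W<hi),-1); P=W[m]; 
    print(n,len(P),P.mean(0).round(4) if len(P) else '', np.percentile(P,[2,98],axis=0).round(3).tolist() if len(P) else '')
for (u,v) in [(200,226),(225,226),(268,234),(290,235),(328,240),(355,243),(258,182),(281,185),(272,152),(262,146)]: print(u,v,T[v,u].round(3))
# white strip/carton top points z 120..145
for n,W in [('top',T),('scene',s['W'])]:
    for z in [(.12,.145),(.145,.165),(.17,.2),(.235,.26),(.26,.28)]: reg(W,np.array([.35,-.4,z[0]]),np.array([.8,.4,z[1]]),n+str(z))
E
```

```text
200 226 [0.523 0.243 0.128]
225 226 [0.524 0.168 0.137]
268 234 [0.5   0.038 0.187]
290 235 [ 0.504 -0.024  0.057]
328 240 [ 0.487 -0.135  0.155]
355 243 [ 0.479 -0.212  0.161]
258 182 [ 0.678  0.083 -0.002]
281 185 [ 0.669  0.008 -0.001]
272 152 [0.722 0.029 0.254]
262 146 [0.795 0.072 0.013]
top(0.12, 0.145) 1305 [0.5253 0.097  0.1323] [[0.448, -0.396, 0.122], [0.594, 0.263, 0.141]]
top(0.145, 0.165) 2223 [ 0.488  -0.1311  0.1551] [[0.432, -0.212, 0.149], [0.544, -0.046, 0.163]]
top(0.17, 0.2) 173 [ 0.5198 -0.0006  0.1893] [[0.492, -0.398, 0.177], [0.726, 0.078, 0.197]]
top(0.235, 0.26) 341 [0.698  0.0314 0.2523] [[0.634, -0.01, 0.241], [0.74, 0.075, 0.26]]
top(0.26, 0.28) 71 [0.7042 0.0357 0.2634] [[0.62, -0.006, 0.26], [0.745, 0.079, 0.272]]
scene(0.12, 0.145) 1829 [0.5442 0.0802 0.1305] [[0.484, -0.394, 0.121], [0.744, 0.266, 0.143]]
scene(0.145, 0.165) 1666 [ 0.4996 -0.1223  0.1529] [[0.429, -0.394, 0.147], [0.744, 0.039, 0.161]]
scene(0.17, 0.2) 366 [ 0.5931 -0.0092  0.1849] [[0.493, -0.399, 0.172], [0.746, 0.083, 0.199]]
scene(0.235, 0.26) 702 [0.7068 0.0379 0.2492] [[0.626, -0.007, 0.236], [0.745, 0.08, 0.259]]
scene(0.26, 0.28) 29 [0.6395 0.0475 0.265 ] [[0.62, 0.012, 0.26], [0.738, 0.082, 0.269]]
```

View pics/ta.png

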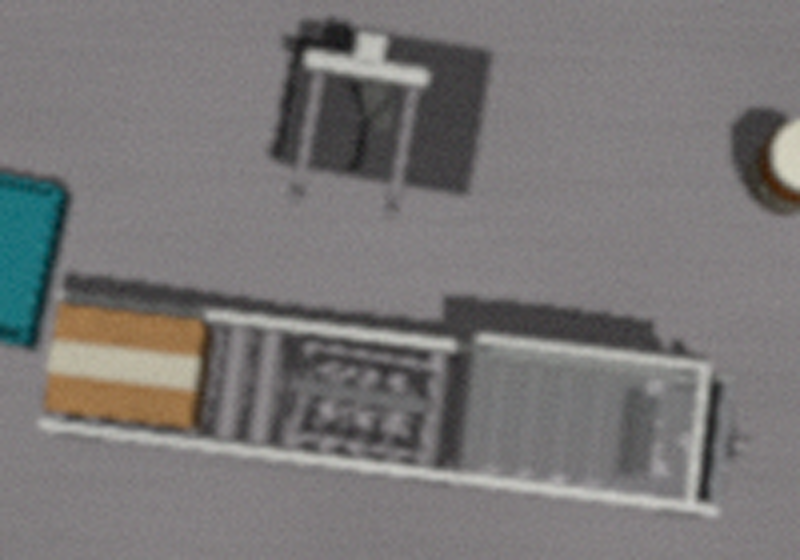

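View pics/sa.png

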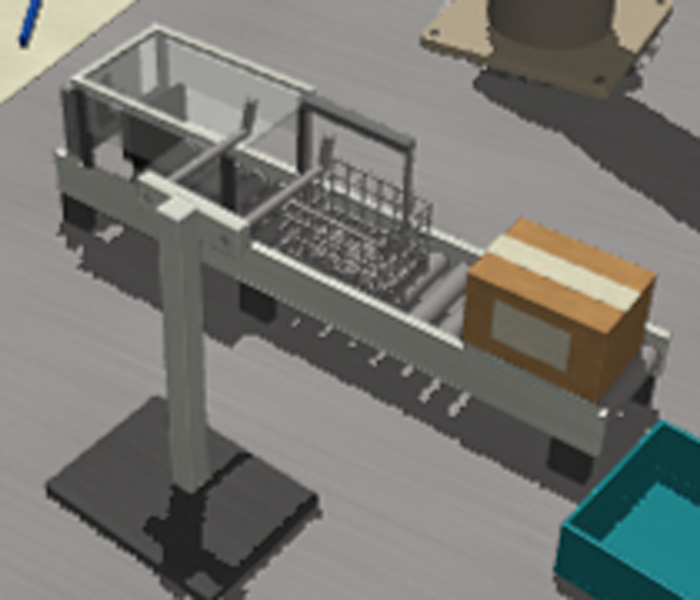

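The scene view shows the bar intact, from about (305,100) to (410,145) in the crop. The hook's two prongs point at the robot, and the carton is clear. Now I'll fit these from both views.

```bash
python3 - <<'E'
from h import *
t=np.load('top0.npz')['W']; s=np.load('scene0.npz')['W']
def sel(W,lo,hi): return W[np.all((W>lo)&(W<hi),-1)]
for n,W in [('top',t),('scene',s)]:
    for nm,lo,hi in [('bar',(.47,-.06,.178),(.54,.11,.2)),('carton',(.45,.15,.125),(.6,.3,.14)),('hood',(.42,-.25,.149),(.56,-.02,.166)),('prongs+x',(.60,-.03,.24),(.76,.1,.262)),('rail',(.42,-.03,.064),(.58,.3,.078)),('tips',(.6,-.03,.262),(.66,.1,.28)),('tray',(.5,.25,.03),(.8,.5,.06))]:
        P=sel(W,np.array(lo),np.array(hi))
        if len(P)<5: print(n,nm,len(P));continue
        (c,sz,a)=cv2.minAreaRect(P[:,:2].astype(np.float32))
        p,q=np.array(c),0
        X=P[:,:2]-P[:,:2].mean(0); w=np.linalg.svd(X,full_matrices=False)[2][0]
        print(n,nm,len(P),'rect',np.round(c,4),np.round(sz,3),round(a,1),'pca',np.round(np.degrees(np.arctan(-w[0]/w[1])),1),'mean',P.mean(0).round(4),'z med',np.median(P[:,2]).round(4))
E
```

```text
top bar 150 rect [0.5015 0.0323] [0.099 0.012] 81.6 pca -8.5 mean [0.5014 0.0321 0.19  ] z med 0.1902
top carton 998 rect [0.5234 0.2103] [0.111 0.08 ] 84.0 pca -5.8 mean [0.5231 0.21   0.1321] z med 0.132
top hood 2137 rect [ 0.486  -0.1288] [0.17  0.108] 83.9 pca -6.7 mean [ 0.4861 -0.1292  0.1553] z med 0.155
top prongs+x 371 rect [0.6881 0.0344] [0.085 0.116] 80.4 pca 79.7 mean [0.7001 0.0315 0.2532] z med 0.2528
top rail 654 rect [0.5137 0.1215] [0.313 0.108] 83.7 pca -6.5 mean [0.511  0.1097 0.071 ] z med 0.0712
top tips 15 rect [0.6257 0.0452] [0.072 0.009] 83.3 pca -8.5 mean [0.6265 0.0465 0.2689] z med 0.27
top tray 413 rect [0.6184 0.358 ] [0.225 0.13 ] 79.1 pca -11.2 mean [0.6259 0.3809 0.0457] z med 0.0473
scene bar 191 rect [0.5019 0.0355] [0.099 0.014] 81.7 pca -8.1 mean [0.5034 0.0371 0.1859] z med 0.187
scene carton 1076 rect [0.5234 0.213 ] [0.111 0.083] 83.7 pca -6.8 mean [0.5269 0.2151 0.1303] z med 0.1304
scene hood 1449 rect [ 0.4836 -0.1258] [0.173 0.115] 83.3 pca -4.1 mean [ 0.4839 -0.1273  0.153 ] z med 0.1524
scene prongs+x 644 rect [0.6845 0.0359] [0.087 0.126] 83.5 pca 84.9 mean [0.704  0.038  0.2505] z med 0.2494
scene rail 905 rect [0.5128 0.1243] [0.316 0.112] 84.2 pca -11.4 mean [0.5386 0.1368 0.0699] z med 0.0696
scene tips 23 rect [0.6276 0.0467] [0.073 0.007] 80.5 pca -8.7 mean [0.6283 0.0487 0.2662] z med 0.2664
scene tray 1753 rect [0.6025 0.3614] [0.226 0.169] 78.8 pca -31.4 mean [0.6162 0.3675 0.0429] z med 0.0433
```

```bash
cat >> h.py <<'E'
from scipy.spatial.transform import Rotation as Ro
def Rdown(deg,tilt=0):
    # tool y axis at angle deg in world; z down, tilted by tilt deg towards -(horizontal x axis)
    R=Ro.from_euler('z',deg,degrees=True).as_matrix()@np.array([[0,1,0],[1,0,0],[0,0,-1]]).astype(float)
    return R@Ro.from_euler('y',-tilt,degrees=True).as_matrix()
def plan(p,R,n,grip,p0=None,R0=None,dec=2):
    s=env.observe()
    p0=np.array(s['eef_pos']) if p0 is None else np.array(p0); R0=np.array(s['eef_rot']).reshape(3,3) if R0 is None else R0
    rv=Ro.from_matrix(R0.T@R).as_rotvec(); rows=[]; pc,Rc=p0.copy(),R0.copy()
    for k in range(n):
        sh=np.clip(np.round(Rc.T@((np.array(p)-pc)/(n-k))/.05,dec),-1,1)
        rem=Ro.from_matrix(Rc.T@R).as_rotvec()
        tu=np.clip(np.round(rem/(n-k)/.15,dec),-1,1)
        rows.append([grip,(sh+0).tolist(),(tu+0).tolist()])
        pc=pc+Rc@sh*.05; Rc=Rc@Ro.from_rotvec(tu*.15).as_matrix()
    print('[',',\n'.join(str(r) for r in rows),']'); print('end',pc.round(4),'res deg',np.degrees(Ro.from_matrix(Rc.T@R).magnitude()).round(2))
    return pc,Rc
E
python3 - <<'E'
from h import *
# tool y at -8.4deg
R=Rdown(-8.4); print(R.round(3))
p,Rc=plan([.40,.26,.25],R,10,1)
plan([.502,.034,.245],R,6,1,p,Rc)
E
```

```text
[[ 0.146  0.989  0.   ]
 [ 0.989 -0.146  0.   ]
 [ 0.     0.    -1.   ]]
[ [1, [-0.64, -0.59, -0.02], [0.0, 0.0, 0.97]],
[1, [-0.72, -0.49, -0.02], [0.0, 0.0, 0.97]],
[1, [-0.78, -0.38, -0.02], [0.0, 0.0, 0.97]],
[1, [-0.83, -0.26, -0.02], [0.0, 0.0, 0.97]],
[1, [-0.86, -0.14, -0.02], [0.0, 0.0, 0.97]],
[1, [-0.87, -0.02, -0.02], [0.0, 0.0, 0.97]],
[1, [-0.86, 0.11, -0.03], [0.0, 0.0, 0.97]],
[1, [-0.84, 0.23, -0.02], [0.0, 0.0, 0.97]],
[1, [-0.79, 0.35, -0.03], [0.0, 0.01, 0.97]],
[1, [-0.73, 0.46, -0.02], [0.0, 0.0, 0.97]] ]
end [0.3999 0.2602 0.2499] res deg 0.04
[ [1, [-0.7, 0.45, 0.02], [0.0, 0.0, 0.0]],
[1, [-0.7, 0.45, 0.02], [0.0, 0.0, 0.0]],
[1, [-0.69, 0.44, 0.01], [0.0, 0.0, 0.0]],
[1, [-0.7, 0.45, 0.02], [0.0, 0.0, 0.0]],
[1, [-0.69, 0.44, 0.01], [0.0, 0.0, 0.0]],
[1, [-0.7, 0.45, 0.02], [0.0, 0.0, 0.0]] ]
end [0.5021 0.0339 0.2449] res deg 0.04
```

Request:
{"api": "step_arm", "payload": {"rows": [[1,[-0.64,-0.59,-0.02],[0,0,0.97]],[1,[-0.72,-0.49,-0.02],[0,0,0.97]],[1,[-0.78,-0.38,-0.02],[0,0,0.97]],[1,[-0.83,-0.26,-0.02],[0,0,0.97]],[1,[-0.86,-0.14,-0.02],[0,0,0.97]],[1,[-0.87,-0.02,-0.02],[0,0,0.97]],[1,[-0.86,0.11,-0.03],[0,0,0.97]],[1,[-0.84,0.23,-0.02],[0,0,0.97]],[1,[-0.79,0.35,-0.03],[0,0.01,0.97]],[1,[-0.73,0.46,-0.02],[0,0,0.97]]]}}

```text
t: 1.35
eef_pos: [0.4005, 0.2594, 0.2502]
eef_rot: [[0.15, 0.989, -0.0], [0.989, -0.15, 0.001], [0.001, -0.001, -1.0]]
wrist_force: [0.6, 0.3, 0.2]
finger_gap: 0.0854
grip_force: 0.0
```

Request:
{"api": "step_arm", "payload": {"rows": [[1,[-0.7,0.45,0.02],[0,0,0]],[1,[-0.7,0.45,0.02],[0,0,0]],[1,[-0.69,0.44,0.01],[0,0,0]],[1,[-0.7,0.45,0.02],[0,0,0]],[1,[-0.69,0.44,0.01],[0,0,0]],[1,[-0.7,0.45,0.02],[0,0,0]],[1,[0,0,0],[0,0,0]],[1,[0,0,0],[0,0,0]]]}}

```text
t: 2.35
eef_pos: [0.5017, 0.035, 0.2445]
eef_rot: [[0.145, 0.989, -0.001], [0.989, -0.145, 0.002], [0.002, -0.002, -1.0]]
wrist_force: [-0.5, -0.3, 0.4]
finger_gap: 0.085
grip_force: 0.0
```

```bash
python3 - <<'E'
from h import *
im,d,W=cloud('wrist'); s=env.observe(); print(s['t'],s['eef_pos'],s['eef_rot'],s['qpos'].round(3)); cv2.imwrite('pics/w1.png',im)
P=W[np.all((W>np.array([.46,-.06,.175]))&(W<np.array([.55,.11,.2])),-1)]
if len(P)>5: print(len(P),cv2.minAreaRect(P[:,:2].astype(np.float32)),P.mean(0),np.median(P[:,2]))
E
```

```text
2.4 [0.50164174 0.03561953 0.24457125] [[ 0.14407893  0.98956538 -0.00127607]
 [ 0.98956412 -0.14407586  0.00223727]
 [ 0.00203008 -0.0015851  -0.99999668]] [-0.458  0.448  0.477  1.922 -0.275  0.836  0.02 ]
2863 ((0.5014656782150269, 0.033054955303668976), (0.09926355630159378, 0.012014105916023254), 81.3951187133789) [0.50214977 0.03738153 0.19013874] 0.1902853118753997
```

The wrist view agrees: bar centre (0.5015, 0.033), top at z 0.190. Now descend and grip.

Request:
{"api": "step_arm", "payload": {"rows": [[1,[-0.01,0,0.5],[0,0,0]],[1,[-0.02,0,0.5],[0,0,0]],[1,[0,0,0.41],[0,0,0]],[1,[0,0,0],[0,0,0]],[-1,[0,0,0],[0,0,0]],[-1,[0,0,0],[0,0,0]],[-1,[0,0,0],[0,0,0]],[-1,[0,0,0],[0,0,0]],[-1,[0,0,0],[0,0,0]],[-1,[0,0,0],[0,0,0]]]}}

```text
t: 3.65
eef_pos: [0.502, 0.0331, 0.1748]
eef_rot: [[0.146, 0.989, 0.0], [0.989, -0.146, 0.002], [0.002, -0.0, -1.0]]
wrist_force: [-2.4, 0.4, 5.6]
finger_gap: 0.0104
grip_force: 58.7
```

Request:
{"api": "step_arm", "payload": {"rows": [[-1,[0,0,-0.25],[0,0,0]],[-1,[0,0,-0.5],[0,0,0]],[-1,[0,0,-0.5],[0,0,0]],[-1,[0,0,-0.5],[0,0,0]],[-1,[0,0,-0.37],[0,0,0]],[-1,[0,0,0],[0,0,0]],[-1,[0,0,0],[0,0,0]]]}}

```text
t: 4.53
eef_pos: [0.5014, 0.0329, 0.2798]
eef_rot: [[0.145, 0.989, -0.001], [0.989, -0.145, 0.001], [0.001, -0.002, -1.0]]
wrist_force: [-0.2, -0.6, -3.0]
finger_gap: 0.0107
grip_force: 58.7
```

```bash
python3 - <<'E'
from h import *
im,d,W=cloud('scene'); cv2.imwrite('pics/s2.png',cv2.resize(im[130:340,180:420],(800,700))[:600])
s=env.observe();print(s['eef_pos'],s['finger_gap'],s['wrist_force'])
plan([.661,.039,s['eef_pos'][2]],Rdown(-8.5),6,-1)
E
```

```text
[0.50128156 0.03293818 0.27952412] 0.010621142155921841 [-0.66580762  0.42994989 -2.66601214]
[ [-1, [0.1, 0.52, 0.0], [0.0, 0.0, 0.0]],
[-1, [0.1, 0.52, 0.0], [0.0, 0.0, 0.0]],
[-1, [0.1, 0.53, 0.0], [0.0, 0.0, 0.0]],
[-1, [0.09, 0.52, 0.0], [0.0, 0.0, 0.01]],
[-1, [0.1, 0.53, 0.0], [-0.01, 0.0, 0.0]],
[-1, [0.1, 0.52, -0.01], [0.0, -0.01, 0.01]] ]
end [0.6609 0.0392 0.2798] res deg 0.06
```

View pics/s2.png

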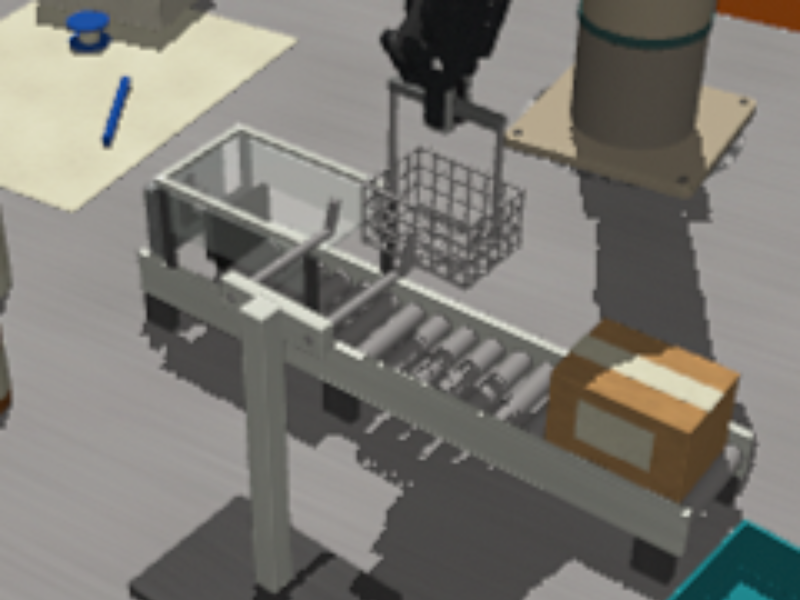

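The basket hangs level in the gripper, clear of the lane. Now carry it over the prongs.

Request:
{"api": "step_arm", "payload": {"rows": [[-1,[0.05,0.26,0],[0,0,0]],[-1,[0.1,0.52,0],[0,0,0]],[-1,[0.1,0.52,0],[0,0,0]],[-1,[0.1,0.52,0],[0,0,0]],[-1,[0.1,0.52,0],[0,0,0]],[-1,[0.1,0.52,0],[0,0,0]],[-1,[0.05,0.28,0],[0,0,0]],[-1,[0,0,0],[0,0,0]],[-1,[0,0,0],[0,0,0]]]}}

```text
t: 5.7
eef_pos: [0.6612, 0.0396, 0.2796]
eef_rot: [[0.146, 0.989, -0.002], [0.989, -0.146, 0.001], [0.001, -0.002, -1.0]]
wrist_force: [0.1, -0.4, -2.3]
finger_gap: 0.0109
grip_force: 58.7
```

Request:
{"api": "step_arm", "payload": {"rows": [[-1,[0,0,0.2],[0,0,0]],[-1,[0,0,0.2],[0,0,0]],[-1,[0,0,0.15],[0,0,0]],[-1,[0,0,0],[0,0,0]],[-1,[0,0,0],[0,0,0]]]}}

```text
t: 6.32
eef_pos: [0.6619, 0.0397, 0.253]
eef_rot: [[0.146, 0.989, 0.0], [0.989, -0.146, 0.001], [0.001, 0.0, -1.0]]
wrist_force: [-0.5, -0.1, -2.1]
finger_gap: 0.0108
grip_force: 58.7
```

```bash
python3 - <<'E'
from h import *
im,d,W=cloud('scene'); cv2.imwrite('pics/s3.png',cv2.resize(im[120:300,180:420],(800,600)))
im,d,W=cloud('wrist'); P=W[np.all((W>np.array([.60,-.05,.24]))&(W<np.array([.78,.12,.28])),-1)]
print(len(P),P.min(0),P.max(0))
E
```

```text
18852 [ 0.62842462 -0.01287196  0.24000162] [0.74698555 0.08874694 0.2799809 ]
```

View pics/s3.png

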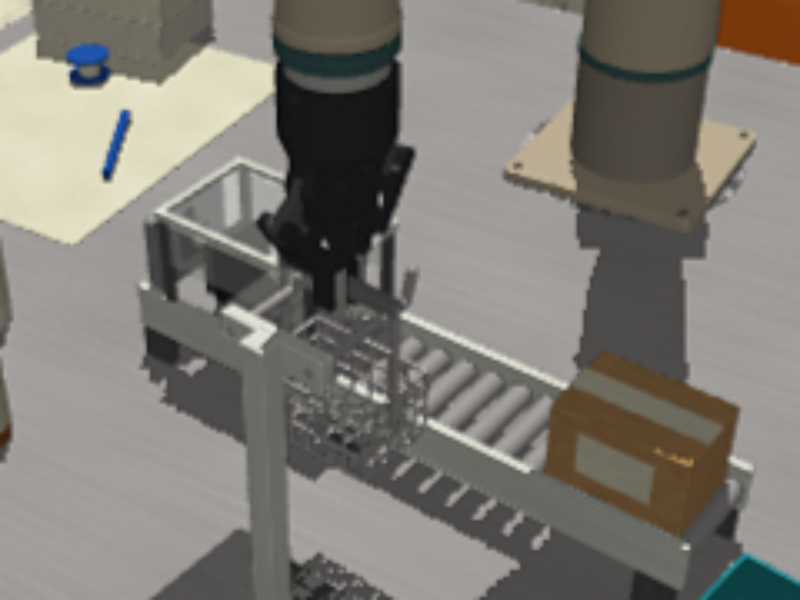

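The prongs pass under the bar, between its uprights. Lower the last few millimetres and watch the force.

Request:
{"api": "step_arm", "payload": {"rows": [[-1,[0,0,0.08],[0,0,0]],[-1,[0,0,0.06],[0,0,0]],[-1,[0,0,0],[0,0,0]]]}}

```text
t: 6.8
eef_pos: [0.6614, 0.0398, 0.2454]
eef_rot: [[0.146, 0.989, -0.001], [0.989, -0.146, 0.002], [0.001, -0.001, -1.0]]
wrist_force: [-1.0, 0.4, -2.3]
finger_gap: 0.011
grip_force: 58.7
```

Request:
{"api": "step_arm", "payload": {"rows": [[-1,[0,0,0.04],[0,0,0]],[-1,[0,0,0],[0,0,0]],[-1,[0,0,0],[0,0,0]]]}}

```text
t: 7.18
eef_pos: [0.6619, 0.0398, 0.2447]
eef_rot: [[0.146, 0.989, 0.001], [0.989, -0.146, 0.002], [0.002, 0.0, -1.0]]
wrist_force: [-2.3, 0.5, 4.3]
finger_gap: 0.011
grip_force: 59.6
```

Contact: the force went from -2.3 to +4.3 N. Now open partway.

Request:
{"api": "step_arm", "payload": {"rows": [[-0.2,[0,0,0],[0,0,0]],[-0.2,[0,0,0],[0,0,0]],[-0.2,[0,0,0],[0,0,0]],[-0.2,[0,0,0],[0,0,0]],[-0.2,[0,0,-0.1],[0,0,0]],[-0.2,[0,0,-0.4],[0,0,0]],[-0.2,[0,0,-0.6],[0,0,0]],[-0.2,[0,0,-0.6],[0,0,0]],[-0.2,[0,0,0],[0,0,0]]]}}

```text
t: 8.3
eef_pos: [0.6632, 0.0393, 0.3319]
eef_rot: [[0.146, 0.989, 0.006], [0.989, -0.146, 0.002], [0.002, 0.005, -1.0]]
wrist_force: [-0.6, 0.1, -0.8]
finger_gap: 0.0343
grip_force: 0.0
```

```bash
python3 - <<'E'
from h import *
s=env.observe();print(s['t'],s['eef_pos'],s['qpos'].round(3),s['finger_gap'])
im,d,W=cloud('wrist'); cv2.imwrite('pics/w2.png',im)
P=W[np.all((W>np.array([.63,-.05,.252]))&(W<np.array([.71,.12,.275])),-1)]
print(len(P),cv2.minAreaRect(P[:,:2].astype(np.float32)),np.median(P[:,2]))
E
```

```text
8.3 [0.66322713 0.03926168 0.33193821] [-0.366  0.612  0.486  1.36  -0.29   1.234 -0.007] 0.034335736582578755
2722 ((0.6695050001144409, 0.034659381955862045), (0.05873742699623108, 0.1070673018693924), 13.315220832824707) 0.2602841665323596
```

View pics/w2.png

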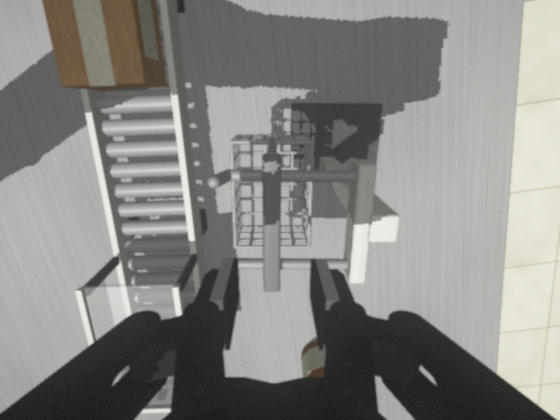

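The basket hangs properly: its bar spans (272,150)–(272,290) across both prongs, with its top at z 0.260. Now move behind the carton, shut the fingers and tilt the tool 60° toward the bay.

```bash
python3 - <<'E'
from h import *
p,R=plan([.54,.34,.30],Rdown(-6.3),8,-1)
plan([.54,.34,.30],Rdown(-6.3,60),9,-1,p,R)
print(Rdown(-6.3,60).round(3))
E
```

```text
[ [-1, [0.7, -0.41, 0.08], [0.0, 0.0, -0.03]],
[-1, [0.7, -0.41, 0.08], [0.0, 0.0, -0.03]],
[-1, [0.7, -0.41, 0.07], [0.0, 0.0, -0.03]],
[-1, [0.7, -0.4, 0.08], [0.0, 0.0, -0.03]],
[-1, [0.71, -0.4, 0.07], [0.0, 0.0, -0.03]],
[-1, [0.71, -0.4, 0.08], [0.0, 0.0, -0.03]],
[-1, [0.71, -0.39, 0.07], [0.01, -0.01, -0.03]],
[-1, [0.71, -0.39, 0.07], [0.0, 0.0, -0.03]] ]
end [0.5398 0.34   0.3002] res deg 0.04
[ [-1, [0.0, 0.0, 0.0], [0.0, -0.78, 0.0]],
[-1, [0.0, 0.0, 0.0], [0.0, -0.78, 0.0]],
[-1, [0.0, 0.0, 0.0], [0.0, -0.77, 0.0]],
[-1, [0.0, 0.0, 0.0], [0.0, -0.78, 0.0]],
[-1, [0.0, 0.0, 0.0], [0.0, -0.77, 0.0]],
[-1, [0.0, 0.0, 0.0], [0.0, -0.78, 0.0]],
[-1, [0.0, 0.0, 0.0], [0.0, -0.77, 0.0]],
[-1, [0.0, 0.0, 0.0], [0.0, -0.78, 0.0]],
[-1, [0.0, 0.0, 0.0], [0.0, -0.77, 0.0]] ]
end [0.5398 0.34   0.3002] res deg 0.05
[[ 0.055  0.994 -0.095]
 [ 0.497 -0.11  -0.861]
 [-0.866  0.    -0.5  ]]
```

At this yaw the tilt would put the wrist camera underneath. I'll fit the arm's kinematics from the recorded poses to see whether the half-turned version (camera on top) is in range.

```bash
cat > kin.py <<'E'
from h import *
from scipy.optimize import least_squares
import itertools
D=[([-1.37476067,.6293456,.03842855,1.5183978,-.02700726,.99631616,-.02000507],[.16805,.62724,.23838],None,75.),
([-.458,.448,.477,1.922,-.275,.836,.02],[.50164,.03562,.24457],None,-8.3),
([-.366,.612,.486,1.36,-.29,1.234,-.007],[.66323,.03926,.33194],None,-8.4)]
def fk(q,L,sg):
    d1,d3,d5,d7,o1,o7,a=L
    T=np.eye(4)
    def r(ax,x):
        M=np.eye(4);M[:3,:3]=Ro.from_euler(ax,x).as_matrix();return M
    def t(z,x=0):
        M=np.eye(4);M[2,3]=z;M[0,3]=x;return M
    return r('z',sg[0]*q[0]+o1)@t(d1)@r('y',q[1])@r('z',sg[1]*q[2])@t(d3,a)@r('y',q[3])@t(d5,-a)@r('z',sg[2]*q[4])@r('y',q[5])@t(d7)@r('z',sg[3]*q[6]+o7)
def Rm(deg): return Rdown(deg)
def fit():
    best=None
    for sg in itertools.product([1,-1],repeat=4):
        for o1 in (-2,0,2.7):
          for o7 in (0,1.6,3.1,-1.6):
            def f(L):
                e=[]
                for q,p,_,an in D:
                    T=fk(q,L,sg); e+=list(T[:3,3]-p)+list(.3*(T[:3,:3]-Rm(an)).ravel())
                return e
            s=least_squares(f,[.3,.4,.4,.2,o1,o7,0])
            if best is None or s.cost<best[0]: best=(s.cost,s.x,sg)
    return best
if __name__=='__main__':
    b=fit(); print(b)
    for q,p,_,an in D: T=fk(q,b[1],b[2]); print((T[:3,3]-p).round(4),np.abs(T[:3,:3]-Rm(an)).max().round(3))
    np.save('kin.npy',np.r_[b[1],b[2]])
E
python3 kin.py
```

```text
(np.float64(2.0051676866629733e-05), array([ 0.16871667,  0.55231627,  0.38544362,  0.16505898, -0.04195858,
        1.52901027,  0.00189343]), (-1, -1, -1, -1))
[-0.0004  0.0011  0.0022] 0.002
[-0.0002  0.0035 -0.0013] 0.003
[-0.0007 -0.0033 -0.0009] 0.006
```

```bash
cat > ik.py <<'E'
from kin import *
k=np.load('kin.npy'); L,sg=k[:7],k[7:]
lo=np.array([-3.06,-.37,-1.25,.18,-1.1,.23,-2.94])+.05; hi=np.array([3.06,2.12,1.32,2.47,4.24,1.98,2.94])-.05
def ik(p,R,q0,w=.01):
    f=lambda q:(lambda T:np.r_[T[:3,3]-p,.3*(T[:3,:3]-R).ravel(),w*.1*(q-q0)])(fk(q,L,sg))
    s=least_squares(f,np.clip(q0,lo+1e-3,hi-1e-3),bounds=(lo,hi)); T=fk(s.x,L,sg)
    return s.x,np.linalg.norm(T[:3,3]-p),np.abs(T[:3,:3]-R).max()
def target(tilt,roll): # camera-up = roll 0
    return Rdown(173.7,-tilt)@Ro.from_euler('z',roll,degrees=True).as_matrix()
E
python3 - <<'E'
from ik import *
rng=np.random.default_rng(0); q0=env.observe()['qpos']
u=np.array([.11,.994,0])
A=np.array([.531,.285,.09]); B=np.array([.4945,-.045,.09])
for tilt in (45,55,60,65):
  for roll in (0,90,180,-90):
    R=target(tilt,roll); best=None
    for i in range(12):
        qs=q0 if i==0 else q0+(rng.uniform(lo,hi)-q0)*rng.uniform(.2,1)
        q,e,r=ik(A,R,qs,.001)
        if e>.004 or r>.02: continue
        qq=q;ok=True
        for t in np.linspace(.15,1,6):
            qq,e,r=ik(A+(B-A)*t,R,qq,.001)
            if e>.004 or r>.02: ok=False;break
        if ok:
            c=np.abs(q-q0).max()
            if best is None or c<best[0]: best=(c,q,qq)
    print(tilt,roll,None if best is None else (best[0].round(2),best[1].round(2),best[2].round(2)))
E
```

```text
45 0 (np.float64(1.66), array([-0.28,  1.03, -0.74,  1.57,  0.96,  1.66,  1.66]), array([ 0.3 ,  0.9 , -0.75,  2.04,  1.29,  1.42,  1.72]))
45 90 (np.float64(0.66), array([-0.87,  0.93,  0.34,  1.57,  0.35,  1.21,  0.66]), array([-0.54,  0.83,  0.55,  2.04,  0.67,  0.62,  0.74]))
45 180 (np.float64(0.72), array([-1.08,  1.04,  0.76,  1.57,  0.01,  1.16, -0.59]), array([-0.73,  0.95,  0.87,  2.04,  0.21,  0.51, -0.37]))
45 -90 (np.float64(1.7), array([-1.26,  1.3 ,  1.27,  1.57, -0.46,  1.26, -1.71]), array([-0.86,  1.16,  1.21,  2.04, -0.48,  0.56, -1.27]))
55 0 (np.float64(1.59), array([-0.25,  1.13, -0.87,  1.53,  1.05,  1.93,  1.58]), array([ 0.37,  1.06, -0.97,  2.03,  1.37,  1.81,  1.62]))
55 90 (np.float64(0.74), array([-0.98,  1.01,  0.52,  1.53,  0.32,  1.3 ,  0.73]), array([-0.68,  0.94,  0.73,  2.03,  0.64,  0.65,  0.76]))
55 180 (np.float64(0.74), array([-1.04,  1.05,  0.64,  1.53,  0.23,  1.28, -0.75]), array([-0.74,  0.99,  0.83,  2.03,  0.5 ,  0.6 , -0.68]))
55 -90 (np.float64(1.77), array([-1.26,  1.34,  1.27,  1.53, -0.32,  1.31, -1.78]), array([-0.9 ,  1.24,  1.24,  
[... 457 characters left out ...]
0 (np.float64(1.8), array([-1.27,  1.37,  1.27,  1.51, -0.26,  1.33, -1.8 ]), array([-0.92,  1.28,  1.25,  2.03, -0.21,  0.55, -1.55]))
65 0 (np.float64(1.69), array([-0.39,  1.09, -0.61,  1.5 ,  0.97,  1.93,  1.69]), array([ 0.23,  1.01, -0.75,  2.02,  1.35,  1.79,  1.62]))
65 90 (np.float64(0.79), array([-0.92,  1.03,  0.38,  1.5 ,  0.5 ,  1.47,  0.61]), array([-0.62,  0.94,  0.59,  2.02,  0.88,  0.85,  0.5 ]))
65 180 (np.float64(0.72), array([-1.09,  1.12,  0.72,  1.5 ,  0.27,  1.38, -0.73]), array([-0.8 ,  1.09,  0.91,  2.02,  0.55,  0.65, -0.74]))
65 -90 (np.float64(1.82), array([-1.27,  1.39,  1.27,  1.5 , -0.19,  1.36, -1.83]), array([-0.94,  1.33,  1.27,  2.02, -0.13,  0.56, -1.63]))
```

Roll 90 (camera on the robot's side, level with the tool axis) is comfortable at 65° tilt.

```bash
python3 - <<'E'
from ik import *
R=target(65,90); print(R.round(3))
p,Rc=plan([.54,.30,.32],Rdown(-6.3),7,-1)
s=env.observe(); R0=np.array(s['eef_rot']).reshape(3,3)
print(np.degrees(Ro.from_matrix(R0.T@R).magnitude()))
p,Rc=plan([.536,.325,.26],R,12,-1,p,Rc)
plan([.534,.306,.098],R,6,-1,p,Rc)
E
```

```text
[[-0.994  0.046 -0.099]
 [ 0.11   0.42  -0.901]
 [ 0.    -0.906 -0.423]]
[ [-1, [0.69, -0.45, 0.03], [0.0, 0.0, -0.03]],
[-1, [0.69, -0.45, 0.03], [0.0, 0.0, -0.04]],
[-1, [0.69, -0.45, 0.03], [0.0, 0.0, -0.03]],
[-1, [0.69, -0.44, 0.03], [0.0, 0.0, -0.04]],
[-1, [0.69, -0.44, 0.03], [0.0, 0.0, -0.03]],
[-1, [0.7, -0.44, 0.03], [0.01, -0.01, -0.04]],
[-1, [0.7, -0.43, 0.02], [0.0, 0.0, -0.03]] ]
end [0.5401 0.3001 0.3202] res deg 0.04
108.43186877523004
[ [-1, [0.04, -0.01, 0.1], [0.49, -0.49, -0.77]],
[-1, [0.05, 0.0, 0.1], [0.49, -0.49, -0.77]],
[-1, [0.05, 0.01, 0.09], [0.49, -0.49, -0.77]],
[-1, [0.06, 0.03, 0.09], [0.49, -0.49, -0.77]],
[-1, [0.06, 0.04, 0.08], [0.49, -0.49, -0.77]],
[-1, [0.06, 0.05, 0.07], [0.49, -0.49, -0.77]],
[-1, [0.06, 0.07, 0.06], [0.49, -0.49, -0.77]],
[-1, [0.06, 0.08, 0.06], [0.49, -0.49, -0.77]],
[-1, [0.05, 0.08, 0.04], [0.49, -0.49, -0.77]],
[-1, [0.04, 0.09, 0.04], [0.49, -0.49, -0.77]],
[-1, [0.03, 0.1, 0.02], [0.49, -0.49, -0.77]],
[-1, [0.03, 0.11, 0.02], [0.5, -0.49, -0.77]] ]
end [0.5358 0.3248 0.26  ] res deg 0.07
[ [-1, [0.0, 0.46, 0.28], [0.0, 0.0, 0.0]],
[-1, [0.0, 0.46, 0.29], [0.0, 0.0, 0.0]],
[-1, [0.0, 0.46, 0.28], [0.0, 0.0, 0.0]],
[-1, [0.0, 0.47, 0.29], [0.0, 0.0, 0.0]],
[-1, [0.0, 0.46, 0.28], [0.0, 0.0, 0.0]],
[-1, [-0.01, 0.47, 0.29], [0.0, 0.0, 0.0]] ]
end [0.5342 0.306  0.0979] res deg 0.07
```

Request:
{"api": "step_arm", "payload": {"rows": [[-0.2,[0.69,-0.45,0.03],[0,0,-0.03]],[-0.2,[0.69,-0.45,0.03],[0,0,-0.04]],[-1,[0.69,-0.45,0.03],[0,0,-0.03]],[-1,[0.69,-0.44,0.03],[0,0,-0.04]],[-1,[0.69,-0.44,0.03],[0,0,-0.03]],[-1,[0.7,-0.44,0.03],[0,0,-0.04]],[-1,[0.7,-0.43,0.02],[0,0,-0.03]]]}}

```text
t: 9.22
eef_pos: [0.5382, 0.3013, 0.3179]
eef_rot: [[0.11, 0.994, -0.002], [0.994, -0.11, 0.0], [0.0, -0.002, -1.0]]
wrist_force: [-0.2, 0.8, 0.1]
finger_gap: 0.0
grip_force: 0.0
```

Request:
{"api": "step_arm", "payload": {"rows": [[-1,[0.04,-0.01,0.1],[0.49,-0.49,-0.77]],[-1,[0.05,0,0.1],[0.49,-0.49,-0.77]],[-1,[0.05,0.01,0.09],[0.49,-0.49,-0.77]],[-1,[0.06,0.03,0.09],[0.49,-0.49,-0.77]],[-1,[0.06,0.04,0.08],[0.49,-0.49,-0.77]],[-1,[0.06,0.05,0.07],[0.49,-0.49,-0.77]],[-1,[0.06,0.07,0.06],[0.49,-0.49,-0.77]],[-1,[0.06,0.08,0.06],[0.49,-0.49,-0.77]],[-1,[0.05,0.08,0.04],[0.49,-0.49,-0.77]],[-1,[0.04,0.09,0.04],[0.49,-0.49,-0.77]],[-1,[0.03,0.1,0.02],[0.49,-0.49,-0.77]],[-1,[0.03,0.11,0.02],[0.5,-0.49,-0.77]]]}}

```text
t: 10.72
eef_pos: [0.5349, 0.3251, 0.2573]
eef_rot: [[-0.995, 0.04, -0.097], [0.105, 0.416, -0.903], [0.004, -0.908, -0.418]]
wrist_force: [-0.5, -0.4, 0.5]
finger_gap: 0.0001
grip_force: 0.0
```

```bash
python3 - <<'E'
from ik import *
s=env.observe(); print(s['t'],s['eef_pos'],s['qpos'].round(2),s['wrist_force'])
im,d,W=cloud('scene'); cv2.imwrite('pics/s4.png',cv2.resize(im[60:340,180:540],(771,600)))
c=W[np.all((W>np.array([.46,.13,.125]))&(W<np.array([.58,.28,.138])),-1)]
print(len(c),cv2.minAreaRect(c[:,:2].astype(np.float32)))
plan([.534,.306,.098],target(65,90),6,-1)
E
```

```text
10.725 [0.53488972 0.3251116  0.25730864] [-1.07  1.2   0.61  0.9   0.25  1.95  0.89] [-0.49579023 -0.44378436  0.47335246]
1079 ((0.523797333240509, 0.21345287561416626), (0.1101689264178276, 0.08462513238191605), 83.34423828125)
[ [-1, [-0.02, 0.44, 0.28], [-0.01, 0.01, 0.02]],
[-1, [-0.02, 0.44, 0.28], [-0.01, 0.0, 0.02]],
[-1, [-0.02, 0.44, 0.28], [-0.01, 0.01, 0.02]],
[-1, [-0.02, 0.44, 0.28], [-0.01, 0.0, 0.02]],
[-1, [-0.01, 0.45, 0.28], [0.0, 0.01, 0.02]],
[-1, [-0.01, 0.44, 0.29], [-0.01, 0.0, 0.01]] ]
end [0.5339 0.3059 0.0981] res deg 0.05
```

View pics/s4.png

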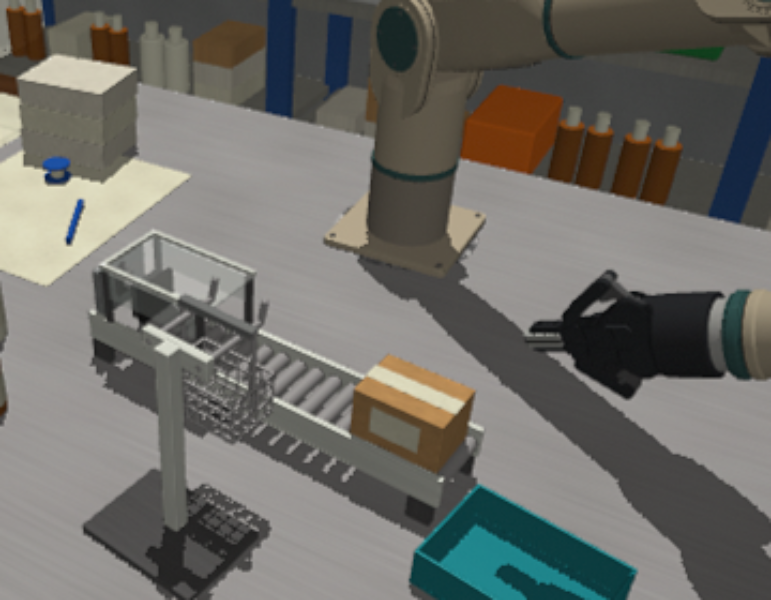

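The shut gripper's knuckles still stick out about ±60 mm along the closing axis, and no camera housing is visible. Closing axis level (roll 180) is therefore safer, so I'll roll back while descending.

```bash
python3 - <<'E'
from ik import *
R=target(65,180)
p,Rc=plan([.536,.325,.15],R,12,-1)
plan([.534,.306,.098],R,3,-1,p,Rc)
E
```

```text
[ [-1, [-0.01, 0.16, 0.08], [0.0, 0.01, 0.88]],
[-1, [0.01, 0.16, 0.07], [0.0, 0.01, 0.88]],
[-1, [0.03, 0.15, 0.08], [0.0, 0.0, 0.88]],
[-1, [0.05, 0.15, 0.07], [0.0, 0.01, 0.88]],
[-1, [0.07, 0.14, 0.08], [0.0, 0.01, 0.88]],
[-1, [0.09, 0.13, 0.07], [0.0, 0.0, 0.88]],
[-1, [0.1, 0.11, 0.08], [0.0, 0.01, 0.88]],
[-1, [0.12, 0.1, 0.07], [0.0, 0.01, 0.89]],
[-1, [0.13, 0.08, 0.08], [-0.01, 0.0, 0.88]],
[-1, [0.14, 0.07, 0.07], [0.0, 0.01, 0.89]],
[-1, [0.15, 0.05, 0.08], [-0.01, 0.0, 0.88]],
[-1, [0.15, 0.02, 0.07], [0.0, 0.01, 0.89]] ]
end [0.536  0.3252 0.1502] res deg 0.05
[ [-1, [0.26, 0.0, 0.26], [0.0, 0.0, 0.0]],
[-1, [0.26, 0.0, 0.27], [0.0, 0.0, 0.0]],
[-1, [0.26, 0.0, 0.26], [0.0, 0.0, 0.0]] ]
end [0.5339 0.306  0.0981] res deg 0.05
```

Request:
{"api": "step_arm", "payload": {"rows": [[-1,[-0.01,0.16,0.08],[0,0.01,0.88]],[-1,[0.01,0.16,0.07],[0,0.01,0.88]],[-1,[0.03,0.15,0.08],[0,0,0.88]],[-1,[0.05,0.15,0.07],[0,0.01,0.88]],[-1,[0.07,0.14,0.08],[0,0.01,0.88]],[-1,[0.09,0.13,0.07],[0,0,0.88]],[-1,[0.1,0.11,0.08],[0,0.01,0.88]],[-1,[0.12,0.1,0.07],[0,0.01,0.89]],[-1,[0.13,0.08,0.08],[0,0,0.88]],[-1,[0.14,0.07,0.07],[0,0.01,0.89]],[-1,[0.15,0.05,0.08],[0,0,0.88]],[-1,[0.15,0.02,0.07],[0,0.01,0.89]]]}}

```text
t: 12.28
eef_pos: [0.5401, 0.3229, 0.1542]
eef_rot: [[0.069, 0.992, -0.109], [0.425, -0.128, -0.896], [-0.903, 0.015, -0.43]]
wrist_force: [-0.3, -0.4, -1.3]
finger_gap: -0.0001
grip_force: 0.0
```

```bash
python3 - <<'E'
from ik import *
s=env.observe(); print(s['t'],s['eef_pos'],s['qpos'].round(2),s['wrist_force'])
plan([.534,.306,.098],target(65,180),4,-1)
E
```

```text
12.275 [0.54012921 0.32288666 0.15422721] [-1.16  1.44  1.02  0.9  -0.13  1.84 -0.55] [-0.27981694 -0.41852559 -1.30396237]
[ [-1, [0.22, -0.02, 0.2], [-0.02, -0.01, -0.04]],
[-1, [0.21, -0.02, 0.2], [-0.01, -0.02, -0.03]],
[-1, [0.22, -0.03, 0.2], [-0.02, -0.01, -0.04]],
[-1, [0.22, -0.02, 0.2], [-0.01, -0.02, -0.03]] ]
end [0.5341 0.3059 0.0978] res deg 0.06
```

Request:
{"api": "step_arm", "payload": {"rows": [[-1,[0.22,-0.02,0.2],[-0.02,-0.01,-0.04]],[-1,[0.21,-0.02,0.2],[-0.01,-0.02,-0.03]],[-1,[0.22,-0.03,0.2],[-0.02,-0.01,-0.04]],[-1,[0.22,-0.02,0.2],[-0.01,-0.02,-0.03]],[-1,[0,0,0],[0,0,0]]]}}

```text
t: 12.9
eef_pos: [0.5333, 0.3059, 0.0975]
eef_rot: [[0.04, 0.994, -0.099], [0.418, -0.107, -0.902], [-0.908, -0.006, -0.42]]
wrist_force: [-0.0, 0.2, 1.4]
finger_gap: -0.0002
grip_force: 0.0
```

```bash
python3 - <<'E'
from ik import *
s=env.observe(); print(s['t'],s['eef_pos'],s['qpos'].round(2),s['wrist_force'])
im,d,W=cloud('scene'); cv2.imwrite('pics/s5.png',cv2.resize(im[60:340,180:540],(771,600)))
u=np.array([.109,.994,0]); plan(np.array([.5305,.27,.098])-u*.12,target(65,180),10,-1)
E
```

```text
12.9 [0.53327276 0.30586004 0.09747756] [-1.17  1.49  0.99  0.97 -0.15  1.75 -0.56] [-0.03299387  0.15832167  1.430446  ]
[ [-1, [-0.13, 0.0, 0.28], [0.0, 0.0, 0.0]],
[-1, [-0.13, 0.0, 0.28], [0.0, 0.0, 0.0]],
[-1, [-0.13, 0.0, 0.29], [0.0, 0.0, 0.0]],
[-1, [-0.13, 0.0, 0.28], [0.0, 0.0, 0.01]],
[-1, [-0.13, 0.0, 0.29], [0.0, 0.0, 0.0]],
[-1, [-0.13, 0.0, 0.28], [0.0, 0.0, 0.01]],
[-1, [-0.13, 0.0, 0.29], [0.0, 0.0, 0.0]],
[-1, [-0.13, 0.0, 0.28], [0.0, 0.01, 0.01]],
[-1, [-0.13, 0.0, 0.29], [0.0, 0.0, 0.0]],
[-1, [-0.13, 0.01, 0.28], [0.01, 0.01, 0.01]] ]
end [0.5175 0.1508 0.0978] res deg 0.05
```

View pics/s5.png

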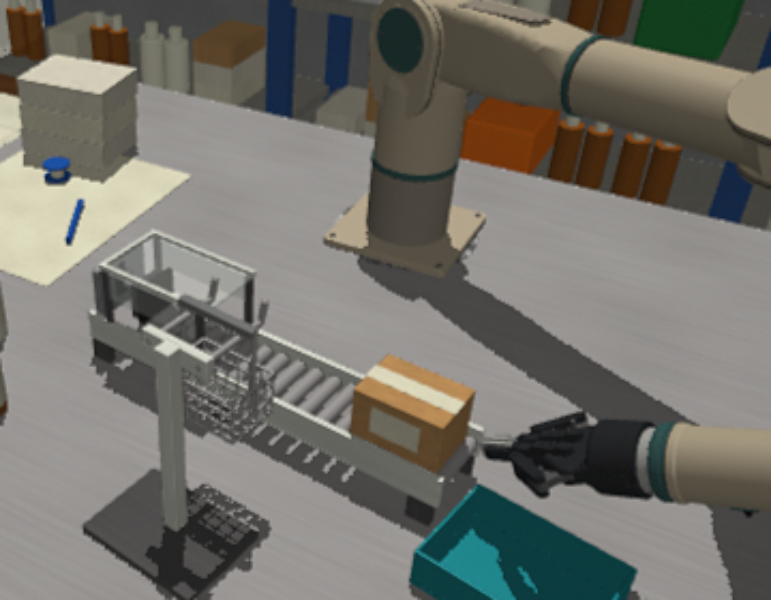

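The tip is lined up about 27 mm behind the carton's rear face. Push along the lane at about 80 mm/s.

Request:
{"api": "step_arm", "payload": {"rows": [[-1,[-0.08,0,0.18],[0,0,0]],[-1,[-0.08,0,0.18],[0,0,0]],[-1,[-0.05,0,0.11],[0,0,0]],[-1,[-0.05,0,0.11],[0,0,0]],[-1,[-0.08,0,0.18],[0,0,0]],[-1,[-0.08,0,0.18],[0,0,0]],[-1,[-0.08,0,0.18],[0,0,0]],[-1,[-0.08,0,0.18],[0,0,0]],[-1,[-0.08,0,0.18],[0,0,0]],[-1,[-0.08,0,0.18],[0,0,0]],[-1,[-0.08,0,0.18],[0,0,0]],[-1,[-0.08,0,0.18],[0,0,0]]]}}

```text
t: 14.45
eef_pos: [0.5222, 0.1959, 0.0973]
eef_rot: [[0.042, 0.994, -0.098], [0.419, -0.106, -0.902], [-0.907, -0.004, -0.421]]
wrist_force: [0.1, 2.8, 2.2]
finger_gap: -0.0001
grip_force: 1.4
```

```bash
python3 - <<'E'
from ik import *
s=env.observe(); print(s['t'],s['eef_pos'],s['qpos'].round(2),s['wrist_force'])
im,d,W=cloud('top')
c=W[np.all((W>np.array([.44,-.03,.125]))&(W<np.array([.6,.27,.138])),-1)]
hsv=cv2.cvtColor(im,cv2.COLOR_BGR2HSV)
print(len(c),cv2.minAreaRect(c[:,:2].astype(np.float32)))
u=np.array([.109,.994,0]); plan(np.array([.5305,.27,.098])-u*.25,target(65,180),12,-1)
E
```

```text
14.45 [0.5222167  0.19585029 0.09732057] [-1.2   1.44  1.    1.32 -0.13  1.45 -0.49] [0.09889382 2.79069406 2.24123932]
1154 ((0.5298079252243042, 0.17208784818649292), (0.19679725170135498, 0.11327676475048065), 88.96338653564453)
[ [-1, [-0.12, 0.0, 0.26], [0.0, 0.0, 0.0]],
[-1, [-0.12, 0.0, 0.26], [0.0, 0.0, 0.0]],
[-1, [-0.12, 0.0, 0.26], [0.0, 0.0, 0.0]],
[-1, [-0.12, 0.0, 0.26], [0.0, 0.0, 0.0]],
[-1, [-0.12, 0.0, 0.26], [0.0, 0.0, 0.0]],
[-1, [-0.12, 0.0, 0.26], [0.0, 0.0, 0.0]],
[-1, [-0.13, 0.0, 0.26], [0.0, 0.0, 0.0]],
[-1, [-0.12, 0.0, 0.27], [0.0, 0.0, 0.01]],
[-1, [-0.13, 0.0, 0.26], [0.0, 0.0, 0.0]],
[-1, [-0.12, 0.0, 0.27], [0.0, 0.01, 0.01]],
[-1, [-0.13, 0.0, 0.26], [0.0, 0.0, 0.0]],
[-1, [-0.12, 0.01, 0.27], [0.0, 0.01, 0.01]] ]
end [0.5033 0.0215 0.0979] res deg 0.05
```

Request:
{"api": "step_arm", "payload": {"rows": [[-1,[-0.08,0,0.18],[0,0,0]],[-1,[-0.09,0,0.18],[0,0,0]],[-1,[-0.08,0,0.18],[0,0,0]],[-1,[-0.09,0,0.18],[0,0,0]],[-1,[-0.08,0,0.18],[0,0,0]],[-1,[-0.09,0,0.18],[0,0,0]],[-1,[-0.08,0,0.18],[0,0,0]],[-1,[-0.09,0,0.18],[0,0,0]],[-1,[-0.08,0,0.18],[0,0,0]],[-1,[-0.09,0,0.18],[0,0,0]],[-1,[-0.08,0,0.18],[0,0,0]],[-1,[-0.09,0,0.18],[0,0,0]]]}}

```text
t: 16.0
eef_pos: [0.5095, 0.0771, 0.0981]
eef_rot: [[0.041, 0.994, -0.098], [0.419, -0.106, -0.902], [-0.907, -0.004, -0.421]]
wrist_force: [0.1, 1.5, -1.3]
finger_gap: -0.0002
grip_force: 0.9
```

Request:
{"api": "step_arm", "payload": {"rows": [[-1,[-0.08,0,0.18],[0,0,0]],[-1,[-0.09,0,0.18],[0,0,0]],[-1,[-0.08,0,0.18],[0,0,0]],[-1,[-0.09,0,0.18],[0,0,0]],[-1,[-0.08,0,0.18],[0,0,0]],[-1,[-0.07,0,0.15],[0,0,0]],[-1,[-0.05,0,0.1],[0,0,0]],[-1,[0,0,0],[0,0,0]]]}}

```text
t: 17.0
eef_pos: [0.5025, 0.0138, 0.0988]
eef_rot: [[0.042, 0.994, -0.099], [0.418, -0.108, -0.902], [-0.907, -0.004, -0.42]]
wrist_force: [0.2, -0.3, 0.8]
finger_gap: -0.0002
grip_force: 0.0
```

```bash
python3 - <<'E'
from ik import *
s=env.observe(); print(s['t'],s['eef_pos'],s['qpos'].round(2),s['wrist_force'])
im,d,W=cloud('scene'); cv2.imwrite('pics/s6.png',cv2.resize(im[120:300,180:420],(800,600)))
E
```

```text
17.0 [0.50250308 0.01375719 0.09884376] [-1.12  1.4   1.03  1.73 -0.08  1.01 -0.41] [ 0.23928804 -0.25003566  0.76419005]
```

View pics/s6.png

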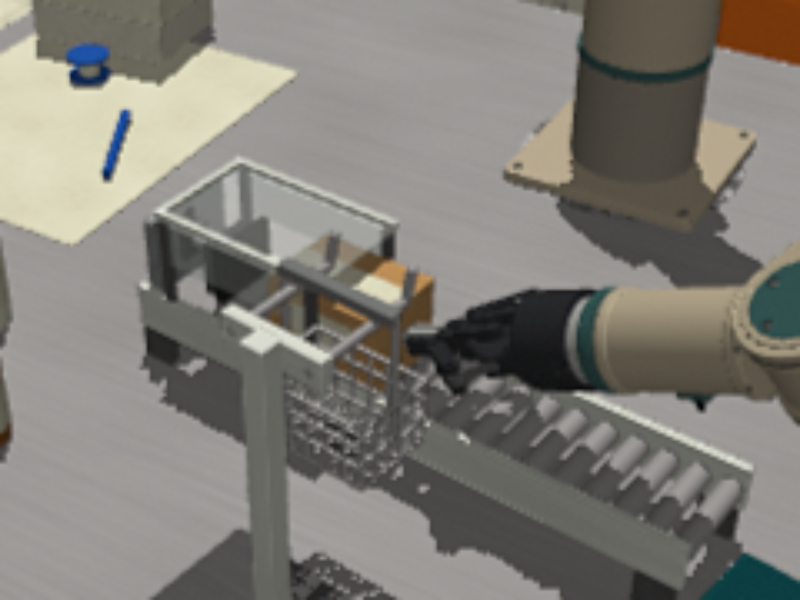

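The carton is entering the bay straight, and the arm is clear of the hood and basket. Slow down from here.

Request:
{"api": "step_arm", "payload": {"rows": [[-1,[-0.04,0,0.09],[0,0,0]],[-1,[-0.04,0,0.09],[0,0,0]],[-1,[-0.04,0,0.09],[0,0,0]],[-1,[-0.04,0,0.09],[0,0,0]],[-1,[-0.04,0,0.09],[0,0,0]],[-1,[-0.04,0,0.09],[0,0,0]],[-1,[-0.04,0,0.09],[0,0,0]],[-1,[-0.04,0,0.09],[0,0,0]]]}}

```text
t: 18.05
eef_pos: [0.4985, -0.025, 0.0977]
eef_rot: [[0.042, 0.994, -0.098], [0.419, -0.107, -0.902], [-0.907, -0.004, -0.421]]
wrist_force: [1.1, 2.3, 1.9]
finger_gap: 0.0001
grip_force: 1.1
```

Request:
{"api": "step_arm", "payload": {"rows": [[-1,[-0.02,0,0.04],[0,0,0]],[-1,[-0.02,0,0.04],[0,0,0]],[-1,[-0.02,0,0.04],[0,0,0]]]}}

```text
t: 18.42
eef_pos: [0.4978, -0.0313, 0.0977]
eef_rot: [[0.041, 0.994, -0.098], [0.419, -0.106, -0.902], [-0.907, -0.004, -0.421]]
wrist_force: [0.6, 1.0, 0.6]
finger_gap: 0.0002
grip_force: 1.1
```

Request:
{"api": "step_arm", "payload": {"rows": [[-1,[-0.02,0,0.04],[0,0,0]],[-1,[-0.02,0,0.04],[0,0,0]],[-1,[-0.02,0,0.04],[0,0,0]]]}}

```text
t: 18.8
eef_pos: [0.4971, -0.038, 0.0979]
eef_rot: [[0.042, 0.994, -0.098], [0.419, -0.107, -0.902], [-0.907, -0.004, -0.421]]
wrist_force: [-0.0, 0.8, -0.3]
finger_gap: 0.0
grip_force: 0.8
```

Request:
{"api": "step_arm", "payload": {"rows": [[-1,[-0.01,0,0.03],[0,0,0]],[-1,[-0.01,0,0.03],[0,0,0]]]}}

```text
t: 19.05
eef_pos: [0.4968, -0.0412, 0.0978]
eef_rot: [[0.042, 0.994, -0.098], [0.419, -0.107, -0.902], [-0.907, -0.004, -0.421]]
wrist_force: [0.7, 1.1, 0.5]
finger_gap: 0.0003
grip_force: 0.8
```

Request:
{"api": "step_arm", "payload": {"rows": [[-1,[-0.01,0,0.03],[0,0,0]],[-1,[-0.01,0,0.03],[0,0,0]]]}}

```text
t: 19.3
eef_pos: [0.4965, -0.0442, 0.0976]
eef_rot: [[0.042, 0.994, -0.098], [0.419, -0.106, -0.902], [-0.907, -0.004, -0.421]]
wrist_force: [-0.1, 5.5, 3.1]
finger_gap: 0.0001
grip_force: 2.7
```

Request:
{"api": "step_arm", "payload": {"rows": [[-1,[-0.01,0,0.03],[0,0,0]],[-1,[-0.01,0,0.03],[0,0,0]]]}}

```text
t: 19.55
eef_pos: [0.4964, -0.0462, 0.0975]
eef_rot: [[0.042, 0.994, -0.097], [0.419, -0.106, -0.902], [-0.907, -0.003, -0.421]]
wrist_force: [-0.9, 12.3, 7.3]
finger_gap: 0.0002
grip_force: 6.4
```

It is firmly pressed at about 12 N. Hold there.

Request:
{"api": "step_arm", "payload": {"rows": [[-1,[0,0,0],[0,0,0]],[-1,[0,0,0],[0,0,0]],[-1,[0,0,0],[0,0,0]],[-1,[0,0,0],[0,0,0]]]}}

```text
t: 20.05
eef_pos: [0.4964, -0.0462, 0.0976]
eef_rot: [[0.042, 0.994, -0.097], [0.419, -0.106, -0.902], [-0.907, -0.003, -0.421]]
wrist_force: [-1.4, 9.7, 6.1]
finger_gap: -0.0001
grip_force: 4.8
```

Request:
{"api": "step_arm", "payload": {"rows": [[-1,[0,0,-0.01],[0,0,0]],[-1,[0,0,-0.01],[0,0,0]],[-1,[0,0,-0.01],[0,0,0]],[-1,[0.01,0,-0.01],[0,0,0]],[-1,[0.01,0,-0.01],[0,0,0]],[-1,[0,0,-0.02],[0,0,0]],[-1,[0.01,0,-0.02],[0,0,0]],[-1,[0.01,0,-0.03],[0,0,0]],[-1,[0.02,0,-0.04],[0,0,0]]]}}

```text
t: 21.18
eef_pos: [0.4969, -0.039, 0.0976]
eef_rot: [[0.042, 0.994, -0.099], [0.419, -0.107, -0.902], [-0.907, -0.004, -0.421]]
wrist_force: [0.1, 1.5, -0.2]
finger_gap: 0.0002
grip_force: 0.0
```

Request:
{"api": "step_arm", "payload": {"rows": [[-1,[0.08,0,-0.18],[0,0,0]],[-1,[0.08,0,-0.18],[0,0,0]],[-1,[0.08,0,-0.18],[0,0,0]],[-1,[0.08,0,-0.18],[0,0,0]],[-1,[0.08,0,-0.18],[0,0,0]],[-1,[0.08,0,-0.18],[0,0,0]],[-1,[0.08,0,-0.18],[0,0,0]],[-1,[0.08,0,-0.18],[0,0,0]],[-1,[0,0,0],[0,0,0]],[-1,[0,0,0],[0,0,0]],[-1,[0,0,0],[0,0,0]]]}}

```text
t: 22.55
eef_pos: [0.5052, 0.039, 0.0991]
eef_rot: [[0.042, 0.994, -0.099], [0.419, -0.107, -0.902], [-0.907, -0.004, -0.421]]
wrist_force: [0.6, 0.7, -0.2]
finger_gap: -0.0002
grip_force: 0.0
```

```bash
python3 - <<'E'
from ik import *
s=env.observe(); print(s['t'],s['eef_pos'],s['wrist_force'])
im,d,W=cloud('scene'); t,_,Wt=cloud('top')
for I,X in ((im,W),(t,Wt)):
    hsv=cv2.cvtColor(I,cv2.COLOR_BGR2HSV)
    m=(hsv[...,0]>5)&(hsv[...,0]<22)&(hsv[...,1]>110)&np.all((X>np.array([.42,-.22,.06]))&(X<np.array([.57,.02,.165])),-1)
    P=X[m]; print(m.sum(), P.mean(0).round(3), np.percentile(P[:,1],[2,50,99]).round(3)) if m.sum() else print(0)
a=cv2.resize(im[165:265,220:340],(400,333)); b=cv2.resize(t[140:275,240:380],(400,386)); c=np.zeros((386,800,3),np.uint8); c[:333,:400]=a; c[:,400:]=b
cv2.imwrite('pics/end.png',c)
E
```

```text
22.55 [0.50518607 0.03901652 0.09910364] [ 0.5925363   0.74868935 -0.18373956]
176 [ 0.499 -0.064  0.104] [-0.161 -0.053 -0.045]
0
```

View pics/end.png

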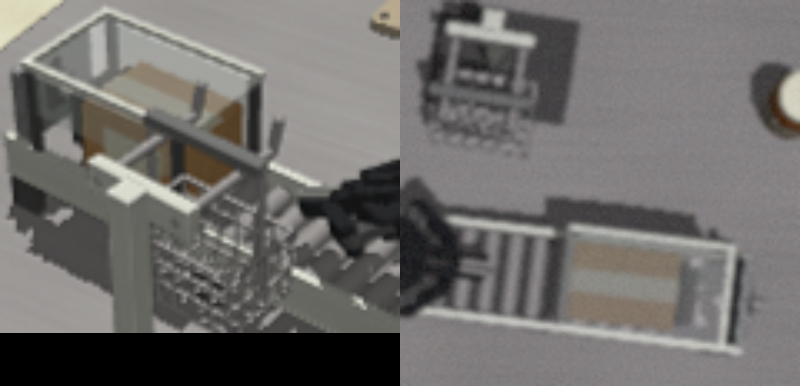

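The carton lies straight under the roof and the basket hangs on both prongs. Before handing in, I'll measure the rear face against the roof edge in one camera.

```bash
python3 - <<'E'
from ik import *
im,d,W=cloud('scene'); w,dw,Ww=cloud('wrist'); t,dt,Wt=cloud('top')
th=np.radians(-6.3); c=np.array([.495,-.0445])
def loc(X): 
    e=X[...,:2]-c; return np.stack([e[...,0]*np.cos(th)+e[...,1]*np.sin(th),-e[...,0]*np.sin(th)+e[...,1]*np.cos(th),X[...,2]],-1)
for n,I,X in (('scene',im,W),('wrist',w,Ww),('top',t,Wt)):
    l=loc(X); r=(abs(l[...,0])<.035)&(l[...,2]>.08)&(l[...,2]<.128)&(l[...,1]>-.035)&(l[...,1]<.03)
    print(n,r.sum(),'rear y',np.percentile(l[r][:,1],[10,50,90]).round(4) if r.any() else '')
    h=(abs(l[...,0])<.05)&(l[...,2]>.147)&(l[...,2]<.166)&(l[...,1]>-.2)&(l[...,1]<.03)
    print('  hood edge',np.percentile(l[h][:,1],[95,99,100]).round(4) if h.any() else '',h.sum())
# top picture: carton colour rear edge through the clear roof
m,T=cam('top'); hsv=cv2.cvtColor(t,cv2.COLOR_BGR2HSV)
mask=(hsv[...,0]>5)&(hsv[...,0]<25)&(hsv[...,1]>60)
v,u=np.nonzero(mask); k=(u>290)&(u<345)&(v>215)&(v<262)
P=[]
for a,b in zip(u[k],v[k]):
    o,r=ray(m,T,a,b); P.append(o+r*(.132-o[2])/r[2])
l=loc(np.array(P)); print(len(P),'top carton',cv2.minAreaRect(l[:,:2].astype(np.float32)))
E
```

```text
scene 141 rear y [-0.0087 -0.0076 -0.006 ]
  hood edge [-0.0039  0.0021  0.004 ] 1181
wrist 3146 rear y [-0.0102 -0.0093 -0.0084]
  hood edge [0.001  0.0014 0.0015] 32
top 0 rear y 
  hood edge [-0.0082 -0.0013  0.0002] 2025Traceback (most recent call last):
  File "<stdin>", line 18, in <module>
  File "<stdin>", line 5, in loc
ValueError: operands could not be broadcast together with shapes (0,) (2,)
```

Both cameras put the rear face about 8–10 mm inside the roof edge and square to the lane, and the arm touches nothing.

```bash
python3 -c "
from workcell import *
print(workorder.hand_in())"
```

```text
the job is handed in; nothing more can be done
None
```

I handed the job in at about 23 s (no verdict came back): the basket hangs on both prongs, and the carton was pressed on the stop at about 10–12 N and then left straight under the hood, its rear face about 8–10 mm inside the roof edge.

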